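# Draw a board from the slanted rack and clamp it in the edge jig

### The job

Draw the dark walnut board by its top edge up along its slot, out of the slanted rack, and stand it gently on edge on the rest of the upright clamping jig, between the two end cheeks, and let go of it. Then swing the red handle of the jig's toggle clamp back and down, past its dead point to its stop, so that the pad holds the board flat against the fence and stays locked by itself. Leave the other two boards in the rack, and do not disturb the other things on the bench.

Things in the scene. Friction and masses are not known exactly. Their poses are not given: they have to be found in the camera images.
- walnut_board: Loose dark brown board, 120 x 9 x 140 mm, 85 to 145 g. Origin: centre of its bottom edge (the 120 x 9 mm edge). x runs along the 120 mm width, y through the 9 mm thickness, z up the 140 mm length to the top edge. It starts in one of the rack's slots, its faces upright but its z tipped 30 degrees from vertical towards the rack's -x side (the robot).
- birch_board: Loose pale birch board of the same size and axes, in another slot, its highest corner 211 mm above the table. Stays there.
- blue_board: Loose blue painted board of the same size and axes, in another slot, its highest corner 211 mm above the table. Stays there.
- rack: Fixed plywood rack, 180 x 220 mm foot, 139 mm tall (far side) without boards. Origin: centre of its underside, z up, x roughly away from the robot. Four parallel slots, 12 mm wide, at y = -78, -26, 26 and 78 mm; one is empty; 43 mm are free between neighbouring boards. Slanted like a knife block: the way out of a slot is (-0.5, 0, 0.866) in the rack's frame.
- rack_back_top (a point): Middle of the top of the rack's slanted back wall (robot side), on which a board's lower long edge lies; its bottom edge lies on a floor sloping up 30 degrees away from the robot. Along the slot, wall and guides reach 70 mm from a board's bottom edge (55 mm at the front): a board's upper 70 mm stand clear, and it is free after sliding 75 mm.
- jig: Fixed upright clamping jig, plywood base 210 x 230 mm. Origin: on the table under the middle of the fence's face; z up. The fence is an upright plate 170 mm long along x, its face in the plane y = 0, its top at z = 115 mm. The board stands on its -y side; the clamp is further to -y, and nothing of it but the handle is higher than z = 101 mm.
- rest_mid (a point): Where the middle of the board's bottom edge comes to stand when flush with the fence: on the rest (z = 30 mm), 4.5 mm from the fence. The rest is 18 mm wide, from the fence (y = 0) to a lip (y = -18 mm, top z = 38 mm). End cheeks, to z = 60 mm, have their inner faces at jig x = +68 and -68 mm: 8 mm of play each way for the board.
- pad_face (a point): Centre of the front of the clamp's round rubber pad, 26 mm diameter, at jig x = 0, z = 90 mm. It moves along y towards the fence as the handle is swung; at the start it is 20 to 26 mm from the fence. The rubber gives about 4 mm under the clamping force, about 20 to 30 N.
- lever_pivot (a point): Pivot of the clamp's handle, at x = 0, y = -117, z = 90 mm in the jig's frame; its axis is the jig's x. The frame of this point is the jig's.
- clamp_lever (a joint): Clamp handle angle (rad). 0 = open, upright, leaning 11 degrees to the fence; starts at 0 to 0.25. Grows as the handle swings back, away from the fence, and down; its angle above level, on the jig's -y side, is 1.763 minus this. Pad meets the board near 0.9; dead point 1.48; stop, locked, 1.693. 1 to 4 N turn it. Let go well short of the dead point it springs back; past it, it goes on to the stop.
- lever_tip (a point): Free end of the clamp's handle, on its axis, 115 mm from the pivot. The red grip is a round bar of 20 mm diameter from 45 mm to 115 mm from the pivot; it moves in the jig's plane x = 0. The handle stays where it is left up to about 0.7 rad; beyond, its own weight swings it on until the pad meets the board.
- glue_bottle: Loose white glue bottle, 52 mm diameter, 130 mm tall; bystander. Origin at its underside.
- hook_jar: Loose clear jar with a steel cap, 64 mm diameter, 85 mm tall; bystander. Origin at its underside.
- screwdriver: Loose screwdriver with a yellow handle, lying on the bench; bystander.
- hook_tray: Loose wooden tray 150 x 200 x 38 mm with wire hooks; bystander. Origin at its underside.
- pencil_cup: Loose steel cup with pencils, 68 mm diameter, 155 mm tall; bystander. Origin at its underside.
There are look-alikes about, which are no part of the job. What is shaped like the walnut_board but orange or purple is not meant.

How it is judged:
By the outcome, as a careful person would: the job done as asked, in the order asked, and still so for the second after the job is handed in, with the robot touching nothing.
It also fails if it takes over 64 s, if anything falls off the work surface, if the arm or the gripper's body presses on something with over 40 N, if the wrist force passes 120 N, or if a joint passes its speed limit or range.

### The arm

A 6-joint arm with a two-finger parallel gripper is mounted at the origin on the work surface. World frame = base frame: x ahead of the robot, y to its left, z up, the work surface at z = 0. Lengths are in m, angles in degrees, forces in N, time in s.
With the tool pointing down it reaches from about 0.3 to 0.75 m from the base axis. Payload 8.5 kg.
Tool frame: the origin (TCP) lies midway between the tips of the shut fingers; the grasp point (between the pads) lies 19 mm behind it; z points along the fingers, y is the line along which they close (so a half turn about z gives the same grasp; the last joint's range is limited). The gripper opens to 85 mm and grips with 20 to 120 N. Pads are 22 mm wide; open, the fingers measure 114 mm over their backs; the gripper's body (76 mm by 85 mm) begins 54 mm behind the grasp point. The pads swing forward as they close: fully open they stand 13 mm farther back than shut.
Start: joints at [-80.632, 21.807, 74.336, -0, 83.858, -12.336], TCP at [0.203, -0.511, 0.231] pointing down, gripper open.
Joint ranges: [-178.18, 178.18], [-50.72, 133.34], [12.68, 142.11], [-81.47, 261.47], [9.98, 163.14], [-165.26, 165.26]. Speed limits (degrees/s): [136.94, 136.94, 180, 180, 180, 180].

### API

Orientations are given as a 3x3 rotation matrix whose columns are the frame's x, y, z axes.
In Python, from rig import env, get_image, close_job gives the robot as it stands.
- The arm moves only by the tool step_arm, never from a script. Its argument "targets" is a list of rows, each a list of 2 entries, a list of its own where there are three numbers: the shift along the tool's x, y, z as a fraction of full scale, then the turn, a rotation vector about the tool's x, y, z as a fraction of full scale. In form: [[[x, y, z], [wx, wy, wz]], ...]. A call has 1 to 10 rows; each row is the pose to reach, as a shift and turn from the pose commanded when the call began, along the tool's axes at that moment; what a row does not reach only later rows make up. Full scale, the value 1, is 0.3 m for a shift and 45 degrees for a turn. A row lasts 1/12 s, in which the tool goes at most 41.7 mm and 7.16 degrees, less where a joint would pass 70% of its speed; a pose out of reach is approached as far as the arm can. A call with a number of a shift or a turn outside -1 to 1 is refused whole. A call with a gripper value outside its range is refused whole. "jaw" is the finger opening in mm, from 0 to 85.4, set as the call begins (left out, the last holds). The fingers move at their own pace and stop on an object; "grip_force" is the grip in N (left out, the last holds). Time passes only in rows, so rows that repeat a pose let the fingers close. It gives the time, the measured TCP pose, the force, the opening and the grip force at its end, in the units of the state.
- env.observe(): the state, without advancing time (a new reading comes with each control period).
- get_image(name): name is "side" or "top"; returns a dict with "img" (384x512x3 uint8, red, green, blue), "z_map" (384x512 float32, m along the optical axis (not along the pixel's ray), 0 where there is no reading), "intrinsics" (3x3 intrinsics, pixels), "rvec" (rotation vector, rad) and "tvec" (3), from world to camera coordinates, as OpenCV has them. Camera axes: x right, y down, z forward; pixel columns grow to the right and rows downward; lengths in m; the calibration is good to about 2 mm. A picture is of the moment at which its call begins.
- close_job(): hands the job in; it is judged then, once.
The state is a dict: "time_s": time; "q": joint angles; "qvel": joint speeds; "joint_efforts": joint torques, N m; "position": TCP position; "tool_rot": TCP orientation; "ft_force": force on the tool from outside, world axes, zero at the start; "wrist_torque": the same for the moment, N m; "grip_width": finger opening in m; "gripper_force": force on a finger pad.
Only numpy, scipy, OpenCV 4.12 (cv2) and the standard library are available. Lean on these libraries where they do the work, as an engineer would, in place of code of your own. Each camera call takes 0.05 s, during which the arm holds its last target. There are 200 camera calls.

## Working session

There is one attempt and no reset: what is moved stays moved. The work goes in short steps, Python scripts to look and compute and a tool call to move; the robot and the scene stay as the last step left them, time stands still between calls to the robot, and variables do not carry over. Pictures are saved under pics/ and viewed, at most 10 in all, crops included, and the job is handed in when it is done.

Besides the shell and the picture viewer there is one more tool, called after "Call:" as a command line: name --argument value ..., lists and objects as JSON in quotes. step_arm: Moves the arm, as the interface text tells. Its arguments: {"type":"object","properties":{"targets":{"type":"array","items":{"type":"array"}},"jaw":{"type":"number"},"grip_force":{"type":"number"}},"required":["targets"]}

```bash
ls; mkdir -p pics; python3 - <<'E'
from rig import env,get_image
import numpy as np,cv2
for n in("side","top"):
    d=get_image(n); np.savez(f"{n}0.npz",**d); cv2.imwrite(f"pics/{n}0.png",d["img"][:,:,::-1])
    R=cv2.Rodrigues(d["rvec"])[0]; print(n,d["intrinsics"].tolist(),(-R.T@d["tvec"].ravel()).round(3),R.round(3).tolist())
s=env.observe();print(s)
E
```

```text
pics
side [[455.57271777617717, 0.0, 252.7424812180403], [0.0, 455.57271777617717, 191.88963996639518], [0.0, 0.0, 1.0]] [0.121 1.326 0.895] [[-0.918, -0.396, 0.02], [-0.223, 0.473, -0.853], [0.328, -0.787, -0.522]]
top [[376.62610175143794, 0.0, 256.8303606171061], [0.0, 376.62610175143794, 193.10407375214615], [0.0, 0.0, 1.0]] [0.492 0.195 1.402] [[0.002, -1.0, 0.012], [-0.996, -0.003, -0.085], [0.085, -0.012, -0.996]]
{'time_s': 0.1, 'q': array([-8.06303312e+01,  2.18385628e+01,  7.43786007e+01, -8.64948691e-04,
        8.38592639e+01, -1.23347283e+01]), 'qvel': array([ 0.0605072 , -0.06875394, -0.04370897,  0.00439481,  0.03005159,
       -0.0407671 ]), 'joint_efforts': array([ 3.76130178e-03, -4.49223340e+01, -2.31655025e+01, -1.37733946e-04,
        3.65080014e-03,  1.93237128e-06]), 'position': array([ 0.20335998, -0.51074229,  0.23077075]), 'tool_rot': array([[ 9.29103624e-01,  3.69819419e-01, -2.31974861e-04],
       [ 3.69819393e-01, -9.29102734e-01,  1.31367054e-03],
       [ 2.70292398e-04, -1.30632486e-03, -9.99999110e-01]]), 'ft_force': array([-0.58481731, -0.60140531, -0.64060422]), 'wrist_torque': array([ 0.02118305,  0.05836673, -0.04175793]), 'gripper_force': 0.0, 'grip_width': 0.08536449480468764}
```

View pics/side0.png

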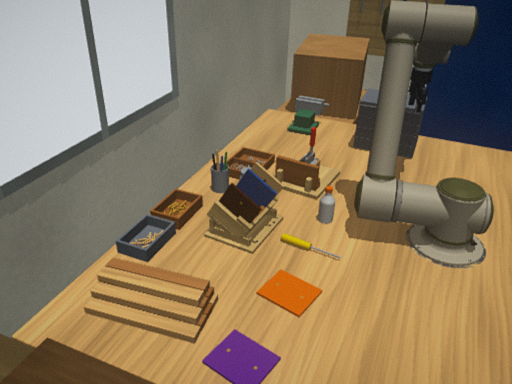

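View pics/top0.png

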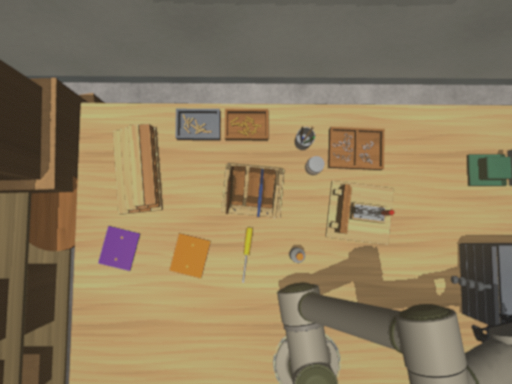

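The side view shows the rack at about (243,208), with dark, blue and pale boards, and the jig at about (300,172) with its red handle at (313,138). The top view has the rack at (255,190) and the jig at (360,212). Orange board (190,255) and purple board (119,248) lie flat as decoys.

```bash
python3 - <<'E'
import numpy as np,cv2
s=np.load("side0.npz")["img"];t=np.load("top0.npz")["img"]
a=cv2.resize(s[120:255,195:345],(0,0),fx=5,fy=4.4,interpolation=2)
a=cv2.resize(s[125:255,195:350],(775,590),interpolation=cv2.INTER_CUBIC)
b=cv2.resize(t[150:250,215:405],(798,420),interpolation=cv2.INTER_CUBIC)
cv2.imwrite("pics/sc.png",a[:,:,::-1]);cv2.imwrite("pics/tc.png",b[:,:,::-1])
E
```

```text
(no output)
```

View pics/sc.png

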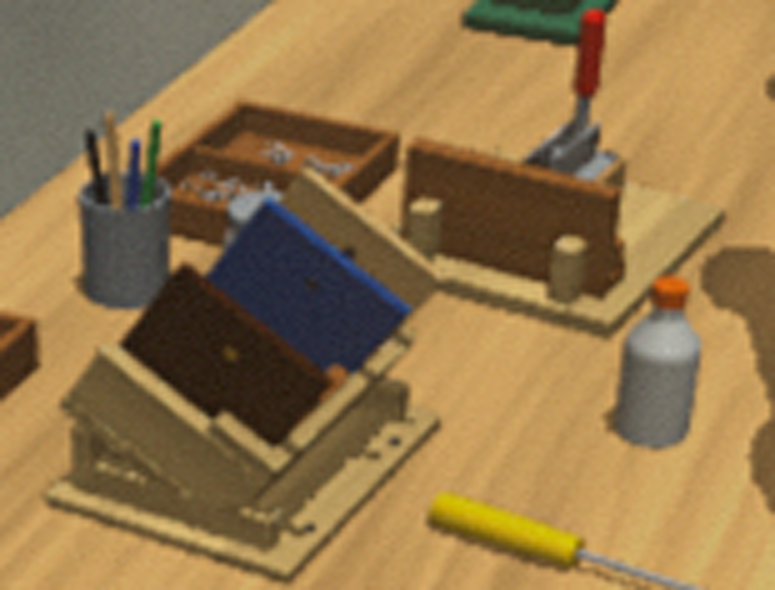

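View pics/tc.png

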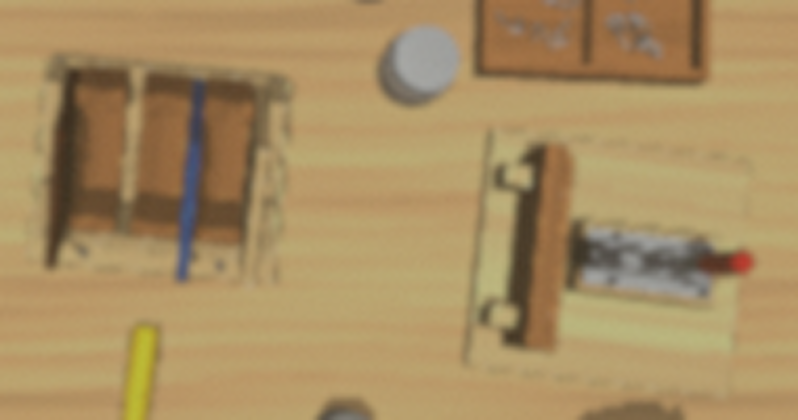

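The crops confirm the choice. Things that could be mistaken for the walnut board, side-view pixels:
- the dark board in the rack, (240,205): nearest slot in the side view, leftmost in the top view at (228,190). This is the walnut.
- the brown fence, (297,173): fixed
- the orange board, (290,292): decoy
- the purple board, (242,358): decoy
- the brown planks, (150,295)

Now measuring.

```bash
cat > h.py <<'E'
import numpy as np,cv2
from rig import env,get_image
def cloud(d):
    K=d["intrinsics"];z=d["z_map"];v,u=np.mgrid[:z.shape[0],:z.shape[1]]
    c=np.stack([(u-K[0,2])/K[0,0]*z,(v-K[1,2])/K[1,1]*z,z],-1)
    R=cv2.Rodrigues(d["rvec"])[0];P=(c-d["tvec"].ravel())@R
    P[z==0]=np.nan;return P
def ray(d,uv,z):
    K=d["intrinsics"];R=cv2.Rodrigues(d["rvec"])[0];o=-R.T@d["tvec"].ravel()
    uv=np.atleast_2d(uv).astype(float);r=np.c_[(uv-K[[0,1],[2,2]])/K[[0,1],[0,1]],np.ones(len(uv))]@R
    return o+r*((z-o[2])/r[:,2])[:,None]
def proj(d,p):
    return cv2.projectPoints(np.atleast_2d(p).astype(float),d["rvec"],d["tvec"],d["intrinsics"],None)[0][:,0]
def plane(P):
    c=np.median(P,0);m=np.ones(len(P),bool)
    for _ in range(6):
        c=P[m].mean(0);n=np.linalg.svd(P[m]-c,full_matrices=False)[2][2];m=abs((P-c)@n)<0.003
    return c,n,m.sum(),((P[m]-c)@n).std()
E
python3 - <<'E'
from h import *
s=dict(np.load("side0.npz"));t=dict(np.load("top0.npz"))
Ps,Pt=cloud(s),cloud(t)
hs=cv2.cvtColor(s["img"],cv2.COLOR_RGB2HSV);ht=cv2.cvtColor(t["img"],cv2.COLOR_RGB2HSV)
print("table",np.nanmedian(Ps[250:280,330:400,2]),np.nanmedian(Pt[260:300,120:160,2]), np.nanstd(Pt[280:300,120:160,2]))
def rep(n,P,m,box):
    b=np.zeros(m.shape,bool);b[box[1]:box[3],box[0]:box[2]]=1;m=m&b&(P[...,2]>.03)
    q=P[m];c,nn,k,sd=plane(q);print(n,m.sum(),c.round(4),nn.round(3),k,sd.round(4),"lo",np.percentile(q,2,0).round(3),"hi",np.percentile(q,98,0).round(3))
    return q
dark=(hs[...,2]<75)&(hs[...,0]<25)
rep("walnut side",Ps,dark,(215,180,265,225))
blue=(hs[...,0]>105)&(hs[...,0]<130)&(hs[...,1]>100)
rep("blue side",Ps,blue,(230,165,285,215))
br=(hs[...,0]<14)&(hs[...,1]>90)
rep("fence side",Ps,br,(276,155,322,190))
red=((hs[...,0]<6)|(hs[...,0]>174))&(hs[...,1]>170)
q=Ps[red];q=q[q[:,2]>.08];print("red side",np.median(q,0),q.min(0),q.max(0))
red=((ht[...,0]<6)|(ht[...,0]>174))&(ht[...,1]>150)
ys,xs=np.where(red);print("redtop px",xs.mean(),ys.mean(),len(xs)); q=Pt[red];print(np.nanmedian(q,0),np.nanmin(q,0),np.nanmax(q,0))
# top: fence top points by height
m=np.zeros(ht.shape[:2],bool);m[180:240,325:360]=1
f=m&(abs(Pt[...,2]-.115)<.006);q=Pt[f];print("fencetop",len(q));r=cv2.minAreaRect((q[:,:2]*1000).astype(np.float32));print(r,cv2.boxPoints(r))
m=np.zeros(ht.shape[:2],bool);m[155:225,218:290]=1
for zz in(.1,.13,.16,.19,.21):
    f=m&(abs(Pt[...,2]-zz)<.008);print(zz,f.sum(),Pt[f].mean(0).round(3) if f.any() else'')
# height map of rack row 165..215 
for r in range(158,222,6): print(r,[int(1000*x) if x==x else -1 for x in Pt[r,220:292:3,2]])
E
```

```text
table 0.0010671596150239884 0.001617176983489301 0.0029280805277850917
walnut side 826 [0.6017 0.2799 0.1486] [ 0.109  0.994 -0.017] 654 0.0015 lo [0.541 0.271 0.098] hi [0.661 0.287 0.2  ]
blue side 162 [0.598  0.1751 0.1635] [-0.082 -0.997 -0.018] 116 0.0015 lo [0.525 0.168 0.108] hi [0.653 0.184 0.206]
fence side 98 [ 0.5495 -0.111   0.0791] [-0.136 -0.991 -0.016] 59 0.0015 lo [ 0.466 -0.125  0.036] hi [ 0.627 -0.097  0.118]
red side [ 0.53104066 -0.2396628   0.17608074] [ 0.52567601 -0.25099574  0.13566795] [ 0.53945047 -0.22905803  0.20526207]
redtop px 390.6363636363636 212.0909090909091 11
[ 0.53515637 -0.24529445  0.20591975] [ 0.53185332 -0.25028554  0.20354495] [ 0.53835884 -0.24082382  0.21075163]
fencetop 272
((550.4404296875, -120.10946655273438), (19.754732131958008, 170.42962646484375), 82.6253433227539) [[ 464.6627  -118.96722]
 [ 633.6825  -140.84303]
 [ 636.21814 -121.25172]
 [ 467.19836  -99.3759 ]]
0.1 362 [0.618 0.196 0.098]
0.13 319 [0.66  0.193 0.131]
0.16 114 [0.573 0.196 0.16 ]
0.19 108 [0.601 0.186 0.19 ]
0.21 51 [0.618 0.185 0.207]
158 [-2, 4, 3, 2, 1, 1, 1
[... 368 characters left out ...]
182 [5, -1, 119, 205, 85, 75, 71, 73, 68, 57, 77, 79, 75, 66, 194, 80, 79, 83, 85, 186, 126, -1, 3, 3]
188 [6, 12, 103, 196, 54, 63, 66, 64, 45, 67, 61, 64, 70, 206, 65, 67, 68, 68, 128, 208, 117, 2, 5, 0]
194 [1, 12, 185, 174, 50, 51, 49, 48, 34, -1, 52, 49, 54, 192, 58, 54, 57, 57, 169, 196, 102, 1, -6, 0]
200 [-1, 106, 174, 144, 84, 84, 79, 88, 47, 76, 76, 76, 74, 177, 64, 66, 63, 64, 183, 109, 12, 0, 2, 0]
206 [0, 86, 167, 113, 88, 92, 90, 89, 85, 85, 92, 92, 92, 170, 96, 97, 92, 97, 177, 94, 17, 2, 0, 5]
212 [2, 16, 155, 10, 21, 11, 16, 16, 14, 15, 10, 14, 10, 159, 17, 13, 13, 18, 161, 83, 15, -1, 0, 1]
218 [1, -2, 2, 2, -5, -1, 4, -2, 2, 7, 0, 3, 0, 0, 5, 0, 7, 5, 150, -1, 7, -1, 0, 0]
```

```bash
cat >> h.py <<'E'
psi=np.radians(-6.0)
def frame(a):
    c,s=np.cos(a),np.sin(a);return np.array([[c,-s,0],[s,c,0],[0,0,1.]])
E
python3 - <<'E'
from h import *
s=dict(np.load("side0.npz"));t=dict(np.load("top0.npz"))
Ps,Pt=cloud(s),cloud(t)
m=np.zeros(Pt.shape[:2],bool);m[160:222,222:236]=1
w=Pt[m&(Pt[...,2]>.15)]
m=np.zeros(Pt.shape[:2],bool);m[160:222,250:270]=1
b=Pt[m&(Pt[...,2]>.14)]
m=np.zeros(Pt.shape[:2],bool);m[160:222,270:284]=1
c=Pt[m&(Pt[...,2]>.145)]
for n,q in(("w",w),("b",b),("c",c)):
    p=np.polyfit(q[:,0],q[:,1],1);print(n,len(q),"yaw",np.degrees(np.arctan(p[0])),q.mean(0),"y@.58",np.polyval(p,.58))
hs=cv2.cvtColor(s["img"],cv2.COLOR_RGB2HSV)
dark=(hs[...,2]<75)&(hs[...,0]<25);bx=np.zeros_like(dark);bx[175:228,212:268]=1
dm=dark&bx
n,l,st,_=cv2.connectedComponentsWithStats(dm.astype(np.uint8));k=1+st[1:,4].argmax();dm=l==k
cs=cv2.findContours(dm.astype(np.uint8),0,2)[0][0];ap=cv2.approxPolyDP(cs,3,True)[:,0];print("contour",ap.tolist())
# intersect contour rays with board plane
q=Ps[dm];q=q[q[:,2]>.05];C,N,k,sd=plane(q);print(C,N)
K=s["intrinsics"];R=cv2.Rodrigues(s["rvec"])[0];o=-R.T@s["tvec"].ravel()
def onp(uv):
    r=np.c_[(uv-K[[0,1],[2,2]])/K[0,0],np.ones(len(uv))]@R;return o+r*(((C-o)@N)/(r@N))[:,None]
F=frame(psi);W=F@[.866,0,.5];U=F@[-.5,0,.866]
pts=onp(ap.astype(float));print(np.c_[ap,pts.round(4),((pts-C)@np.c_[W,U]).round(4)])
allp=onp(cs[:,0].astype(float));ab=(allp-C)@np.c_[W,U];print("a,b range",ab.min(0),ab.max(0))
# fence edge top image, per row, hue/brightness profile
g=t["img"].astype(int)
for r in(192,200,208,216,224):print(r,g[r,334:356].tolist()[0:0],[(int(x[0]),int(x[2])) for x in g[r,336:356]])
E
```

```text
w 141 yaw -5.528794934806092 [0.59903258 0.27424671 0.17919345] y@.58 0.27608899692755995
b 125 yaw -4.161771187791435 [0.59229059 0.17183654 0.17875333] y@.58 0.1727308642254114
c 143 yaw -5.426610933632768 [0.58580262 0.12036111 0.1785764 ] y@.58 0.12091233388905612
contour [[228, 185], [220, 201], [251, 222], [259, 207], [236, 186]]
[0.60228542 0.27990773 0.1487259 ] [-9.82953055e-02 -9.95157250e-01 -2.84165108e-04]
[[ 2.280e+02  1.850e+02  6.398e-01  2.762e-01  2.015e-01  5.900e-02
   2.680e-02]
 [ 2.200e+02  2.010e+02  6.692e-01  2.733e-01  1.351e-01  5.150e-02
  -4.540e-02]
 [ 2.510e+02  2.220e+02  5.594e-01  2.842e-01  9.580e-02 -6.380e-02
  -2.430e-02]
 [ 2.590e+02  2.070e+02  5.339e-01  2.867e-01  1.588e-01 -5.450e-02
   4.310e-02]
 [ 2.360e+02  1.860e+02  6.122e-01  2.789e-01  2.065e-01  3.750e-02
   4.510e-02]]
a,b range [-0.06383166 -0.04786056] [0.05983177 0.04506697]
192 [] [(177, 115), (183, 116), (185, 114), (187, 119), (176, 114), (139, 92), (93, 59), (96, 49), (134, 62), (155, 70), (155, 69), (150, 67), (146, 64), (148, 65), (157, 74), (166, 91), (178, 109), (183, 1
[... 238 characters left out ...]
, 114), (183, 114)]
208 [] [(148, 92), (106, 63), (79, 44), (75, 42), (76, 41), (85, 47), (111, 53), (140, 63), (153, 69), (151, 65), (149, 67), (152, 68), (154, 71), (137, 65), (107, 57), (81, 48), (66, 41), (65, 43), (66, 46), (74, 60)]
216 [] [(111, 69), (82, 48), (75, 42), (75, 43), (80, 44), (101, 50), (135, 62), (151, 68), (150, 66), (149, 66), (150, 68), (158, 72), (157, 75), (134, 69), (100, 57), (100, 58), (129, 76), (143, 104), (154, 136), (161, 153)]
224 [] [(179, 111), (157, 96), (119, 71), (86, 50), (96, 48), (131, 60), (150, 67), (151, 66), (152, 68), (156, 76), (163, 77), (172, 90), (180, 109), (185, 119), (187, 121), (186, 120), (185, 119), (185, 119), (185, 120), (186, 118)]
```

```bash
cat >> h.py <<'E'
from scipy.spatial.transform import Rotation as Ro
psi=np.radians(-5.6);F=frame(psi);W=F@[.866,0,.5];U=F@[-.5,0,.866];T=np.array([.5807,.277,.1815])
Rg=np.c_[np.cross(-F[:,1],-U),-F[:,1],-U]
jpsi=np.radians(-7.4);J=frame(jpsi)
Rj=np.c_[J[:,0],-J[:,1],[0,0,-1.]]
def move(p,R,p0=None,R0=None):
    s=env.observe();p0=s["position"] if p0 is None else p0;R0=s["tool_rot"] if R0 is None else R0
    d=R0.T@(np.asarray(p)-p0);w=np.degrees(Ro.from_matrix(R0.T@R).as_rotvec())
    print("shift",(d/.3).round(3).tolist(),"turn",(w/45).round(3).tolist(),"rows>=",round(max(np.linalg.norm(d)/.0417,np.linalg.norm(w)/7.16),1))
E
python3 - <<'E'
from h import *
s=env.observe();a=np.array([.40,-.26,.38]);move(a,Rj)
b=np.array([.45,.02,.38]);move(b,Rg,a,Rj)
move(T+.05*U,Rg,b,Rg);print(T+.05*U)
E
```

```text
shift [0.918, -0.535, -0.496] turn [-0.002, 0.0, 0.647] rows>= 8.4
shift [0.045, -0.947, 0.0] turn [0.01, 0.667, -0.039] rows>= 6.8
shift [-0.028, -0.895, 0.581] turn [0.0, -0.0, -0.0] rows>= 7.7
[0.55581932 0.27943957 0.2248    ]
```

Call:
step_arm --targets '[[[0.46,-0.27,-0.5],[0,0,0.3]],[[0.92,-0.535,-0.5],[0,0,0.647]],[[0.92,-0.535,-0.5],[0,0,0.647]],[[0.92,-0.535,-0.5],[0,0,0.647]],[[0.92,-0.535,-0.5],[0,0,0.647]],[[0.92,-0.535,-0.5],[0,0,0.647]],[[0.92,-0.535,-0.5],[0,0,0.647]],[[0.92,-0.535,-0.5],[0,0,0.647]],[[0.92,-0.535,-0.5],[0,0,0.647]],[[0.92,-0.535,-0.5],[0,0,0.647]]]' --jaw 45

```text
time_s: 0.93
position: [0.4026, -0.2568, 0.3835]
tool_rot: [[0.992, -0.124, 0.003], [-0.124, -0.992, -0.002], [0.003, 0.002, -1.0]]
ft_force: [-0.4, -0.4, -0.2]
grip_width: 0.0455
gripper_force: 0.0
```

Call:
step_arm --targets '[[[0.045,-0.95,0],[0.01,0.667,-0.039]],[[0.045,-0.95,0],[0.01,0.667,-0.039]],[[0.045,-0.95,0],[0.01,0.667,-0.039]],[[0.045,-0.95,0],[0.01,0.667,-0.039]],[[0.045,-0.95,0],[0.01,0.667,-0.039]],[[0.045,-0.95,0],[0.01,0.667,-0.039]],[[0.045,-0.95,0],[0.01,0.667,-0.039]],[[0.045,-0.95,0],[0.01,0.667,-0.039]],[[0.045,-0.95,0],[0.01,0.667,-0.039]]]'

```text
time_s: 1.68
position: [0.4503, 0.023, 0.3808]
tool_rot: [[0.863, -0.093, 0.497], [-0.08, -0.996, -0.047], [0.499, 0.001, -0.866]]
ft_force: [0.6, -0.6, -0.6]
grip_width: 0.0449
gripper_force: 0.0
```

```bash
python3 -c "
from h import *
s=env.observe();print(s['time_s'],s['position'],s['ft_force']);move(T+.05*U,Rg)"
```

```text
1.6833 [0.4503361  0.02302442 0.38082543] [ 0.55211604 -0.64626111 -0.57363176]
shift [-0.025, -0.884, 0.585] turn [-0.002, 0.001, 0.006] rows>= 7.6
```

Call:
step_arm --targets '[[[-0.012,-0.44,0.2],[0,0,0]],[[-0.025,-0.884,0.4],[0,0,0.006]],[[-0.025,-0.884,0.4],[0,0,0.006]],[[-0.025,-0.884,0.4],[0,0,0.006]],[[-0.025,-0.884,0.4],[0,0,0.006]],[[-0.025,-0.884,0.4],[0,0,0.006]],[[-0.025,-0.884,0.4],[0,0,0.006]],[[-0.025,-0.884,0.585],[0,0,0.006]],[[-0.025,-0.884,0.585],[0,0,0.006]],[[-0.025,-0.884,0.585],[0,0,0.006]]]'

```text
time_s: 2.52
position: [0.5583, 0.2745, 0.2204]
tool_rot: [[0.865, -0.105, 0.491], [-0.09, -0.994, -0.054], [0.494, 0.002, -0.87]]
ft_force: [-0.0, -0.1, 0.1]
grip_width: 0.0453
gripper_force: 0.0
```

```bash
python3 - <<'E'
from h import *
s=env.observe();print(s['time_s'],s['position']);move(T-.04*U,Rg)
S=get_image("side");t=get_image("top")
a=cv2.resize(S["img"][130:260,170:325],(620,520),interpolation=2)
cv2.imwrite("pics/pre.png",a[:,:,::-1])
E
```

```text
2.5167 [0.5582904  0.27446778 0.22044769]
shift [0.001, -0.017, 0.282] turn [0.007, 0.009, -0.007] rows>= 2.0
```

View pics/pre.png

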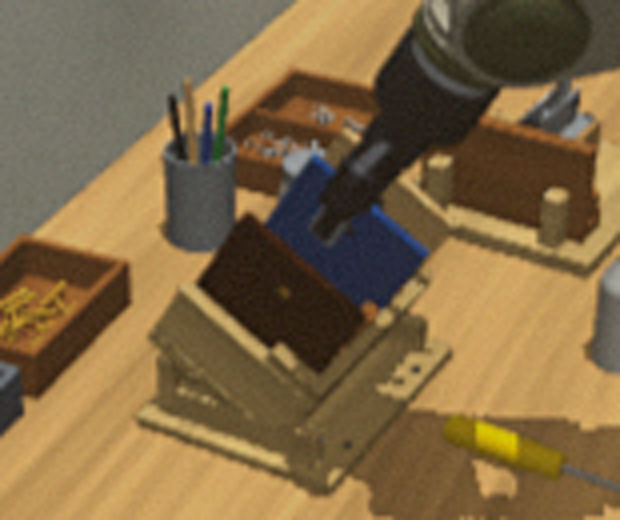

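The open fingers (crop (325,225)) hover just above the middle of the walnut's top edge (edge from (250,215) to (362,310)), with a finger on either side.

Call:
step_arm --targets '[[[0,-0.01,0.06],[0,0,0]],[[0,-0.017,0.12],[0.007,0.009,-0.007]],[[0,-0.017,0.18],[0.007,0.009,-0.007]],[[0,-0.017,0.23],[0.007,0.009,-0.007]],[[0,-0.017,0.26],[0.007,0.009,-0.007]],[[0,-0.017,0.28],[0.007,0.009,-0.007]],[[0,-0.017,0.28],[0.007,0.009,-0.007]],[[0,-0.017,0.28],[0.007,0.009,-0.007]]]'

```text
time_s: 3.28
position: [0.6, 0.2777, 0.1539]
tool_rot: [[0.858, -0.095, 0.506], [-0.084, -0.995, -0.044], [0.507, -0.005, -0.862]]
ft_force: [0.2, -0.4, 0.1]
grip_width: 0.045
gripper_force: 0.0
```

Call:
step_arm --targets '[[[0,0,0],[0,0,0]],[[0,0,0],[0,0,0]],[[0,0,0],[0,0,0]],[[0,0,0],[0,0,0]],[[0,0,0],[0,0,0]],[[0,0,0],[0,0,0]]]' --jaw 0 --grip_force 25

```text
time_s: 3.78
position: [0.5997, 0.2777, 0.1536]
tool_rot: [[0.858, -0.094, 0.505], [-0.083, -0.996, -0.045], [0.507, -0.003, -0.862]]
ft_force: [-4.8, -3.0, 5.9]
grip_width: 0.0088
gripper_force: 25.9
```

```bash
python3 - <<'E'
from h import *
s=env.observe();p=s["position"];R=s["tool_rot"];move(p+.1*U,R)
E
```

```text
shift [0.003, -0.002, -0.333] turn [0.0, 0.0, 0.0] rows>= 2.4
```

Call:
step_arm --targets '[[[0,0,-0.02],[0,0,0]],[[0,0,-0.05],[0,0,0]],[[0.001,0,-0.09],[0,0,0]],[[0.001,-0.001,-0.13],[0,0,0]],[[0.001,-0.001,-0.17],[0,0,0]],[[0.002,-0.001,-0.21],[0,0,0]],[[0.002,-0.001,-0.25],[0,0,0]],[[0.003,-0.002,-0.29],[0,0,0]],[[0.003,-0.002,-0.33],[0,0,0]],[[0.003,-0.002,-0.36],[0,0,0]]]' --grip_force 40

```text
time_s: 4.62
position: [0.5454, 0.2837, 0.248]
tool_rot: [[0.858, -0.094, 0.505], [-0.084, -0.996, -0.043], [0.507, -0.005, -0.862]]
ft_force: [-0.4, -0.2, -1.1]
grip_width: 0.0084
gripper_force: 40.4
```

Call:
step_arm --targets '[[[0,0,-0.05],[0,0,0]],[[0,0,-0.1],[0,0,0]],[[0,0,-0.15],[0,0,0]],[[0,0,-0.2],[0,0,0]],[[0,0,-0.25],[0,0,0]],[[0,0,-0.3],[0,0,0]],[[0,0,-0.3],[0,0,0]],[[0,0,-0.3],[0,0,0]]]'

```text
time_s: 5.28
position: [0.5005, 0.2875, 0.3245]
tool_rot: [[0.858, -0.094, 0.505], [-0.083, -0.996, -0.043], [0.507, -0.005, -0.862]]
ft_force: [-0.5, 0.0, -2.1]
grip_width: 0.0085
gripper_force: 40.5
```

```bash
python3 - <<'E'
from h import *
s=env.observe();print(s['time_s'],s['ft_force'])
S=get_image("side")
cv2.imwrite("pics/out.png",cv2.resize(S["img"][60:260,130:350],(770,600))[:,:,::-1])
O=np.array([.5504,-.1201,0])  # fence top middle
a=np.array([.52,0.05,.36]);move(a,Rj)
move([.5504,-.1301,.30],Rj,a,Rj)
E
```

```text
5.2833 [-0.47230895  0.00765656 -2.10238239]
shift [0.183, 0.781, -0.037] turn [-0.017, -0.675, 0.042] rows>= 5.8
shift [0.178, 0.582, 0.2] turn [0.0, 0.0, 0.0] rows>= 4.6
```

View pics/out.png

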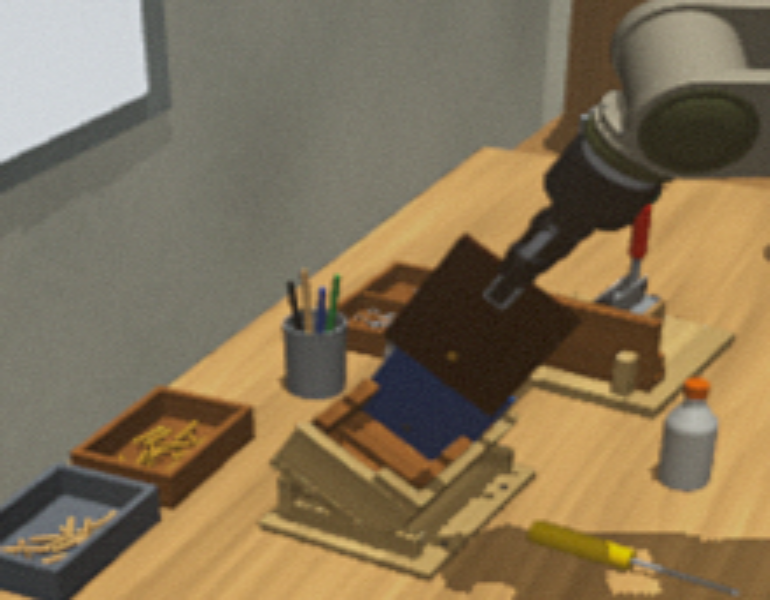

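The walnut hangs free of the rack, gripped mid top edge at (503,290) and square to the fingers, with blue and birch still in place. Now to upright it and carry it over.

Call:
step_arm --targets '[[[0.04,0,-0.07],[0,0,0]],[[0.09,0.05,-0.144],[0,-0.08,0]],[[0.12,0.16,-0.13],[0,-0.2,0.01]],[[0.15,0.28,-0.12],[-0.01,-0.32,0.02]],[[0.17,0.4,-0.11],[-0.01,-0.44,0.03]],[[0.19,0.52,-0.1],[-0.017,-0.56,0.042]],[[0.21,0.64,-0.094],[-0.017,-0.64,0.042]],[[0.217,0.74,-0.094],[-0.017,-0.675,0.042]],[[0.217,0.78,-0.094],[-0.017,-0.675,0.042]],[[0.217,0.78,-0.094],[-0.017,-0.675,0.042]]]'

```text
time_s: 6.17
position: [0.5209, 0.0475, 0.3789]
tool_rot: [[0.991, -0.133, -0.001], [-0.133, -0.991, -0.0], [-0.001, 0.001, -1.0]]
ft_force: [0.3, -0.3, -1.5]
grip_width: 0.0085
gripper_force: 40.3
```

```bash
python3 - <<'E'
from h import *
s=env.observe();print(s['time_s'],s['position'],s['ft_force']);move(np.array([.5504,-.1201,.30])-.018*J[:,1],Rj)
E
```

```text
6.1667 [0.52091431 0.04748419 0.37894575] [ 0.30515047 -0.34263944 -1.48470139]
shift [0.172, 0.6, 0.263] turn [0.001, 0.001, -0.006] rows>= 4.9
```

Call:
step_arm --targets '[[[0.02,0.06,0],[0,0,0]],[[0.05,0.16,0.02],[0,0,0]],[[0.08,0.27,0.06],[0,0,0]],[[0.11,0.38,0.1],[0,0,0]],[[0.14,0.48,0.16],[0,0,0]],[[0.16,0.56,0.22],[0,0,0]],[[0.17,0.6,0.26],[0,0,-0.006]],[[0.172,0.6,0.263],[0,0,-0.006]],[[0.172,0.6,0.263],[0,0,-0.006]],[[0.172,0.6,0.263],[0,0,-0.006]]]'

```text
time_s: 7.0
position: [0.5486, -0.1336, 0.3023]
tool_rot: [[0.992, -0.123, 0.002], [-0.123, -0.992, -0.0], [0.002, 0.0, -1.0]]
ft_force: [-0.1, 0.5, -1.6]
grip_width: 0.0084
gripper_force: 40.3
```

```bash
python3 - <<'E'
from h import *
s=env.observe();print(s['time_s'],s['position'],s['tool_rot'].round(4).tolist(),s['ft_force'])
S=get_image("side");t=get_image("top");np.savez("side1.npz",**S);np.savez("top1.npz",**t)
a=cv2.resize(S["img"][80:200,250:350],(500,600),interpolation=2);b=cv2.resize(t["img"][175:245,325:405],(300,262),interpolation=2)
o=np.zeros((600,800,3),np.uint8);o[:,:500]=a;o[:262,500:]=b;cv2.imwrite("pics/above.png",o[:,:,::-1])
hs=cv2.cvtColor(S["img"],cv2.COLOR_RGB2HSV);P=cloud(S)
m=(hs[...,2]<75)&(hs[...,0]<25)&(P[...,2]>.17)&(P[...,2]<.33)&(abs(P[...,0]-.55)<.09)&(abs(P[...,1]+.13)<.03)
q=P[m];c,n,k,sd=plane(q);print("board",c,n,k,sd,np.percentile((q-s['position'])@J[:,0],[1,99]),np.percentile(q[:,2],[1,99]))
n=n*np.sign(n[1]);print("face at jig-y rel TCP", (c-s['position'])@J[:,1])
m=np.zeros(P.shape[:2],bool);m[150:195,270:325]=1
br=(hs[...,0]<14)&(hs[...,1]>90)&(hs[...,2]>60)&m&(P[...,2]>.04)&(P[...,2]<.11);q=P[br];c,n,k,sd=plane(q);print("fence back",c,n,k,sd,"rel TCP jig xy",J.T@(c-s['position']))
E
```

```text
7.0 [ 0.54860994 -0.13364808  0.30226771] [[0.9924, -0.1232, 0.0021], [-0.1232, -0.9924, -0.0004], [0.0021, 0.0002, -1.0]] [-0.12197893  0.52799978 -1.623413  ]
board [ 0.54266896 -0.1292186   0.26359539] [-0.12406724 -0.99218172  0.01351882] 664 0.0016741993416607129 [-0.06334012  0.05326319] [0.19925098 0.32823955]
face at jig-y rel TCP 0.003627411227756845
fence back [ 0.55235222 -0.11188473  0.07848026] [-0.13577601 -0.98811612 -0.0720514 ] 55 0.0014758074494850121 rel TCP jig xy [ 0.00090809  0.02206407 -0.22378745]
```

View pics/above.png

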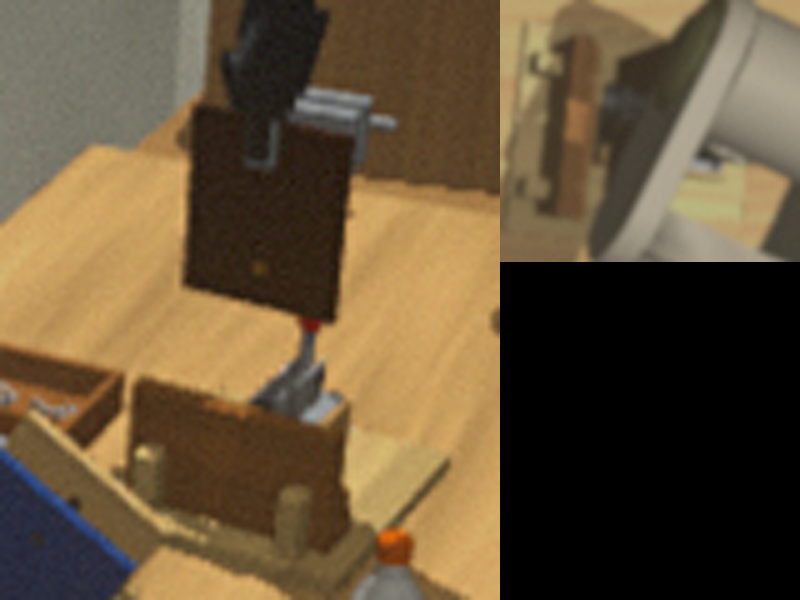

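```bash
python3 - <<'E'
from h import *
t=dict(np.load("top0.npz"));g=t["img"].astype(float)
from scipy.ndimage import zoom
O=np.array([.5504,-.1201,.115])
for r in(188,191,194,197,221,224,227,230):
    b=g[r,:,2]-.0; x=np.arange(338,360)
    # right edge: blue channel crossing 90 going right from the fence centre
    c=343+ (221-r)*.12 if 0 else None
    br=[u for u in range(338,356) if b[u]<80 and g[r,u,0]>120]
    u=max(br);e=u+(90-b[u])/(b[u+1]-b[u]) if b[u+1]>90 else u+1
    p=ray(t,[[e,r]],.115)[0];print(r,br[0],round(e,2),p.round(4),"jig",(J.T@(p-O)).round(4)[:2])
P=cloud(t);m=(abs(P[...,2]-.115)<.008)
m[:,:325]=0;m[:,360:]=0;m[:180]=0;m[240:]=0
q=(P[m]-O)@J;print("y pct",np.percentile(q[:,1],[1,5,50,95,99]),"x",np.percentile(q[:,0],[0.5,2,50,98,99.5]))
print("TCP jig",J.T@(env.observe()['position']-O))
E
```

```text
188 345 351 [ 0.6207 -0.1447  0.115 ] jig [ 0.0729 -0.0153]
191 344 351 [ 0.6104 -0.1445  0.115 ] jig [ 0.0626 -0.0165]
194 344 350.65 [ 0.6    -0.1431  0.115 ] jig [ 0.0521 -0.0164]
197 344 350 [ 0.5896 -0.1406  0.115 ] jig [ 0.0416 -0.0153]
221 341 347.65 [ 0.5074 -0.131   0.115 ] jig [-0.0413 -0.0163]
224 341 347 [ 0.4971 -0.1286  0.115 ] jig [-0.0517 -0.0153]
227 341 347 [ 0.4869 -0.1284  0.115 ] jig [-0.0619 -0.0164]
230 340 347 [ 0.4768 -0.1282  0.115 ] jig [-0.072  -0.0175]
y pct [-0.0096503  -0.00862627  0.00025531  0.00849685  0.00951224] x [-8.45952690e-02 -8.19571148e-02  6.64259350e-05  8.11718307e-02
  8.38979422e-02]
TCP jig [-4.50855538e-05 -1.37658562e-02  1.87622940e-01]
```

The board hangs square above the jig (bottom edge (185,283)–(335,318)), about 5 mm towards −x and nearly over the fence line. I'll back off 5 mm in y, shift +5 mm in x, and lower it until the bottom is at about 50 mm.

Call:
step_arm --targets '[[[0.008,0.01,0.02],[0,0,0.007]],[[0.017,0.016,0.06],[0,0,0.007]],[[0.017,0.016,0.12],[0,0,0.007]],[[0.017,0.016,0.19],[0,0,0.007]],[[0.017,0.016,0.26],[0,0,0.007]],[[0.017,0.016,0.33],[0,0,0.007]],[[0.017,0.016,0.4],[0,0,0.007]],[[0.017,0.016,0.45],[0,0,0.007]],[[0.017,0.016,0.48],[0,0,0.007]],[[0.017,0.016,0.49],[0,0,0.007]]]'

```text
time_s: 7.93
position: [0.5526, -0.14, 0.1533]
tool_rot: [[0.992, -0.13, -0.001], [-0.13, -0.992, 0.001], [-0.001, -0.0, -1.0]]
ft_force: [0.8, 1.0, -0.7]
grip_width: 0.0082
gripper_force: 40.3
```

Call:
step_arm --targets '[[[0,0,0],[0,0,0]],[[0,0,0],[0,0,0]]]'

```text
time_s: 8.1
position: [0.5533, -0.1406, 0.1554]
tool_rot: [[0.992, -0.13, 0.002], [-0.13, -0.992, -0.001], [0.002, 0.001, -1.0]]
ft_force: [-1.1, -0.2, -0.6]
grip_width: 0.0083
gripper_force: 40.3
```

```bash
python3 - <<'E'
from h import *
O=np.array([.5504,-.1201,.115])
s=env.observe();print(s['time_s'],J.T@(s['position']-O),s['position'],s['ft_force'],s['tool_rot'].round(4).tolist())
t=get_image("side");np.savez("side2.npz",**t)
hs=cv2.cvtColor(t["img"],cv2.COLOR_RGB2HSV);P=cloud(t)
m=(hs[...,2]<75)&(hs[...,0]<25)&(P[...,2]>.12)&(P[...,2]<.2)&(abs(P[...,0]-.55)<.09)&(abs(P[...,1]+.13)<.03)
q=P[m];c,n,k,sd=plane(q);print("board",c,n,k,sd,np.percentile((q-O)@J[:,0],[1,99]),np.percentile(q[:,2],[1,99]),J.T@(c-O))
E
```

```text
8.1 [ 0.00551755 -0.01995241  0.04040826] [ 0.55330182 -0.14059687  0.15540826] [-1.11573815 -0.21765964 -0.62765782] [[0.9915, -0.1299, 0.0022], [-0.1299, -0.9915, -0.001], [0.0023, 0.0007, -1.0]]
board [ 0.5458826  -0.13517964  0.15220387] [ 0.13671702  0.9905987  -0.0047609 ] 286 0.0015386188993053518 [-0.05654312  0.05676176] [0.12087293 0.19307656] [-0.00253759 -0.01553587  0.03720387]
```

Call:
step_arm --targets '[[[0,-0.004,0],[0,0,0]],[[0,-0.008,0],[0,0,0]],[[0,-0.012,0],[0,0,0]],[[0,-0.015,0],[0,0,0]],[[0,-0.015,0],[0,0,0]]]'

```text
time_s: 8.57
position: [0.5535, -0.1358, 0.1547]
tool_rot: [[0.992, -0.13, 0.001], [-0.13, -0.992, -0.0], [0.001, 0.0, -1.0]]
ft_force: [-0.5, -0.6, -1.5]
grip_width: 0.0088
gripper_force: 40.3
```

Call:
step_arm --targets '[[[0,-0.003,0],[0,0,0]],[[0,-0.005,0],[0,0,0]],[[0,-0.005,0],[0,0,0]]]'

```text
time_s: 8.82
position: [0.5536, -0.1345, 0.1545]
tool_rot: [[0.992, -0.13, 0.001], [-0.13, -0.992, -0.0], [0.001, 0.0, -1.0]]
ft_force: [0.6, 0.5, -1.6]
grip_width: 0.0086
gripper_force: 40.3
```

Call:
step_arm --targets '[[[0,-0.003,0],[0,0,0]],[[0,-0.005,0],[0,0,0]],[[0,-0.005,0],[0,0,0]]]'

```text
time_s: 9.07
position: [0.5538, -0.1338, 0.1546]
tool_rot: [[0.992, -0.13, 0.001], [-0.13, -0.992, -0.002], [0.001, 0.002, -1.0]]
ft_force: [-0.8, -4.3, -1.3]
grip_width: 0.0083
gripper_force: 40.4
```

Call:
step_arm --targets '[[[0,-0.003,0],[0,0,0]],[[0,-0.005,0],[0,0,0]],[[0,-0.005,0],[0,0,0]]]'

```text
time_s: 9.32
position: [0.5538, -0.1333, 0.1546]
tool_rot: [[0.992, -0.13, 0.0], [-0.13, -0.991, -0.004], [0.001, 0.004, -1.0]]
ft_force: [-2.5, -9.8, -2.0]
grip_width: 0.0084
gripper_force: 40.9
```

Contact with the fence found (TCP y ≈ −0.134). Backing off about 1 mm and lowering onto the rest.

Call:
step_arm --targets '[[[0,0.006,0],[0,0,0]],[[0,0.012,0],[0,0,0]],[[0,0.012,0.01],[0,0,0]],[[0,0.012,0.025],[0,0,0]],[[0,0.012,0.04],[0,0,0]],[[0,0.012,0.045],[0,0,0]],[[0,0.012,0.045],[0,0,0]]]'

```text
time_s: 9.9
position: [0.5533, -0.1348, 0.1403]
tool_rot: [[0.992, -0.13, -0.0], [-0.13, -0.992, 0.001], [-0.001, -0.0, -1.0]]
ft_force: [-0.0, 0.0, -1.0]
grip_width: 0.0083
gripper_force: 40.3
```

Call:
step_arm --targets '[[[0,0,0.003],[0,0,0]],[[0,0,0.006],[0,0,0]],[[0,0,0.006],[0,0,0]]]'

```text
time_s: 10.15
position: [0.5536, -0.1351, 0.1392]
tool_rot: [[0.992, -0.13, 0.001], [-0.13, -0.992, -0.0], [0.001, 0.0, -1.0]]
ft_force: [-0.5, -0.4, -1.3]
grip_width: 0.0082
gripper_force: 40.3
```

Call:
step_arm --targets '[[[0,0,0.003],[0,0,0]],[[0,0,0.005],[0,0,0]],[[0,0,0.005],[0,0,0]]]'

```text
time_s: 10.4
position: [0.5536, -0.1352, 0.1382]
tool_rot: [[0.992, -0.13, 0.001], [-0.13, -0.992, -0.001], [0.001, 0.0, -1.0]]
ft_force: [-1.7, 0.1, 3.6]
grip_width: 0.0085
gripper_force: 41.0
```

Call:
step_arm --targets '[[[0,0,0.001],[0,0,0]],[[0,0,0.001],[0,0,0]],[[0,0,0.001],[0,0,0]],[[0,0,0],[0,0,0]],[[0,0,0],[0,0,0]],[[0,0,0],[0,0,0]]]' --jaw 30

```text
time_s: 10.9
position: [0.5536, -0.1352, 0.1377]
tool_rot: [[0.992, -0.13, 0.001], [-0.13, -0.992, -0.0], [0.001, 0.0, -1.0]]
ft_force: [0.5, 0.3, -0.2]
grip_width: 0.0295
gripper_force: 0.0
```

Call:
step_arm --targets '[[[0,0,-0.02],[0,0,0]],[[0,0,-0.06],[0,0,0]],[[0,0,-0.12],[0,0,0]],[[0,0,-0.2],[0,0,0]],[[0,0,-0.3],[0,0,0]],[[0,0,-0.4],[0,0,0]],[[0,0,-0.4],[0,0,0]],[[0,0,-0.4],[0,0,0]]]'

```text
time_s: 11.57
position: [0.5538, -0.1353, 0.2595]
tool_rot: [[0.992, -0.13, 0.004], [-0.13, -0.992, -0.002], [0.004, 0.001, -1.0]]
ft_force: [0.4, 0.9, -0.4]
grip_width: 0.0299
gripper_force: 0.0
```

```bash
python3 - <<'E'
from h import *
O=np.array([.5504,-.1201,.115])
s=env.observe();print(s['time_s'],J.T@(s['position']-O),s['position'],s['ft_force'])
t=get_image("side")
cv2.imwrite("pics/placed.png",cv2.resize(t["img"][90:200,240:350],(600,600),interpolation=2)[:,:,::-1])
hs=cv2.cvtColor(t["img"],cv2.COLOR_RGB2HSV);P=cloud(t)
m=(hs[...,2]<75)&(hs[...,0]<25)&(P[...,2]>.12)&(P[...,2]<.18)&(abs(P[...,0]-.55)<.09)&(abs(P[...,1]+.13)<.03)
q=P[m];c,n,k,sd=plane(q);print("board",c,n,k,sd,np.percentile((q-O)@J[:,0],[1,99]),np.percentile(q[:,2],[1,99]),J.T@(c-O))
red=((hs[...,0]<6)|(hs[...,0]>174))&(hs[...,1]>150)&(P[...,2]>.1)&(P[...,1]<-.2)
q=(P[red]-O)@J;print("red",len(q),q.mean(0),np.polyfit(q[:,2],q[:,1],1),q.min(0),q.max(0))
E
```

```text
11.5667 [ 0.0053586  -0.01460612  0.14450197] [ 0.55383276 -0.13527463  0.25950197] [ 0.35811064  0.90445066 -0.44149954]
board [ 0.54521661 -0.13004008  0.14604677] [0.14985888 0.98857193 0.01636626] 234 0.0015477658437298232 [-0.05822891  0.05870768] [0.1206309  0.17107575] [-0.00385998 -0.01052489  0.03104677]
red 60 [-0.00357103 -0.12104095  0.05704654] [-0.0546395  -0.11792396] [-0.00981595 -0.13199111  0.01831212] [ 0.00399233 -0.11236541  0.09069225]
```

View pics/placed.png

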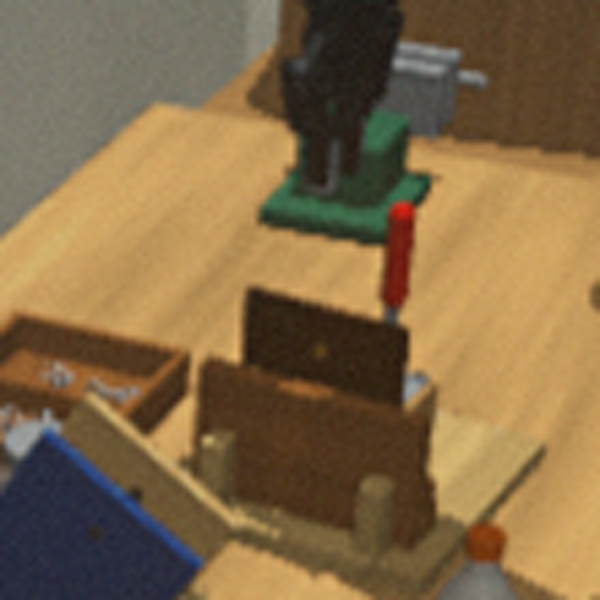

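The board stands upright in the jig behind the fence, between the cheeks (top edge (250,290)–(407,330), top at z 171 mm). The red handle at (398,255) is nearly upright. Next: shut the fingers and position them on its fence side.

Call:
step_arm --targets '[[[-0.005,0.04,-0.03],[0,0,0]],[[-0.01,0.1,-0.03],[0,0,0]],[[-0.02,0.17,-0.02],[0,0,0]],[[-0.021,0.22,0],[0,0,0]],[[-0.021,0.225,0.05],[0,0,0]],[[-0.021,0.225,0.13],[0,0,0]],[[-0.021,0.225,0.21],[0,0,0]],[[-0.021,0.225,0.265],[0,0,0]],[[-0.021,0.225,0.265],[0,0,0]],[[-0.021,0.225,0.265],[0,0,0]]]' --jaw 0

```text
time_s: 12.45
position: [0.5381, -0.2016, 0.1776]
tool_rot: [[0.991, -0.13, -0.001], [-0.13, -0.991, 0.001], [-0.001, -0.001, -1.0]]
ft_force: [-0.4, -0.1, 0.0]
grip_width: 0.0001
gripper_force: 0.0
```

```bash
cat > lev.py <<'E'
from h import *
import sys
O=np.array([.5504,-.1201,0]);s=env.observe();p=s['position'];R=s['tool_rot'];print(s['time_s'],(J.T@(p-O)).round(4),s['ft_force'].round(1))
for d in map(float,sys.argv[1:]):
    a=np.radians(d);c=np.array([-.001,-.126-.085*np.cos(a)+.010*np.sin(a)+.0145,.09+.085*np.sin(a)+.010*np.cos(a)])
    print(d,c.round(3),(R.T@(O+J@c-p)/.3).round(3).tolist())
E
python3 lev.py 90 83 76 69 62 55 48 42
```

```text
12.45 [-0.0017 -0.0824  0.1776] [-0.4 -0.1  0. ]
90.0 [-0.001 -0.102  0.175] [0.002, 0.064, 0.008]
83.0 [-0.001 -0.112  0.176] [0.002, 0.098, 0.006]
76.0 [-0.001 -0.122  0.175] [0.002, 0.133, 0.009]
69.0 [-0.001 -0.133  0.173] [0.002, 0.167, 0.015]
62.0 [-0.001 -0.143  0.17 ] [0.003, 0.2, 0.026]
55.0 [-0.001 -0.152  0.165] [0.003, 0.232, 0.04]
48.0 [-0.001 -0.161  0.16 ] [0.003, 0.262, 0.059]
42.0 [-0.001 -0.168  0.154] [0.003, 0.285, 0.077]
```

Call:
step_arm --targets '[[[0.002,0.035,0.005],[0,0,0]],[[0.002,0.064,0.008],[0,0,0]],[[0.002,0.098,0.006],[0,0,0]],[[0.002,0.133,0.009],[0,0,0]],[[0.002,0.167,0.015],[0,0,0]],[[0.003,0.2,0.026],[0,0,0]],[[0.003,0.232,0.04],[0,0,0]],[[0.003,0.262,0.059],[0,0,0]],[[0.003,0.285,0.077],[0,0,0]],[[0.003,0.285,0.077],[0,0,0]]]'

```text
time_s: 13.28
position: [0.5276, -0.2873, 0.1535]
tool_rot: [[0.991, -0.131, -0.001], [-0.131, -0.991, 0.001], [-0.001, -0.001, -1.0]]
ft_force: [-0.3, 0.5, -0.6]
grip_width: -0.0
gripper_force: 0.0
```

```bash
python3 lev.py 37 31 25 20 15 10 7 5 4
```

```text
13.2833 [-0.0011 -0.1687  0.1535] [-0.3  0.5 -0.6]
37.0 [-0.001 -0.173  0.149] [0.0, 0.015, 0.014]
31.0 [-0.001 -0.179  0.142] [0.0, 0.035, 0.037]
25.0 [-0.001 -0.184  0.135] [0.0, 0.052, 0.062]
20.0 [-0.001 -0.188  0.128] [0.0, 0.064, 0.083]
15.0 [-0.001 -0.191  0.122] [0.001, 0.074, 0.106]
10.0 [-0.001 -0.193  0.115] [0.001, 0.083, 0.129]
7.0 [-0.001 -0.195  0.11 ] [0.001, 0.087, 0.144]
5.0 [-0.001 -0.195  0.107] [0.001, 0.089, 0.154]
4.0 [-0.001 -0.196  0.106] [0.001, 0.09, 0.158]
```

Call:
step_arm --targets '[[[0,0.015,0.014],[0,0,0]],[[0,0.035,0.037],[0,0,0]],[[0,0.052,0.062],[0,0,0]],[[0,0.064,0.083],[0,0,0]],[[0,0.074,0.106],[0,0,0]],[[0,0.079,0.118],[0,0,0]]]'

```text
time_s: 13.78
position: [0.5248, -0.3098, 0.1182]
tool_rot: [[0.991, -0.13, -0.001], [-0.13, -0.991, 0.001], [-0.001, -0.001, -1.0]]
ft_force: [-0.1, -0.1, -0.4]
grip_width: 0.0001
gripper_force: 0.0
```

Call:
step_arm --targets '[[[0,0.004,0.011],[0,0,0]],[[0,0.008,0.022],[0,0,0]],[[0,0.009,0.03],[0,0,0]],[[0,0.01,0.036],[0,0,0]],[[0,0.01,0.036],[0,0,0]]]'

```text
time_s: 14.2
position: [0.5248, -0.3125, 0.1086]
tool_rot: [[0.992, -0.13, 0.0], [-0.13, -0.992, 0.0], [0.0, -0.0, -1.0]]
ft_force: [1.5, 0.2, -0.2]
grip_width: -0.0002
gripper_force: 0.0
```

```bash
python3 lev.py 4 2; python3 - <<'E'
from h import *
t=get_image("side")
cv2.imwrite("pics/lev.png",cv2.resize(t["img"][90:200,240:350],(600,600),interpolation=2)[:,:,::-1])
E
```

```text
14.2 [-0.0006 -0.1941  0.1086] [ 1.5  0.2 -0.2]
4.0 [-0.001 -0.196  0.106] [-0.001, 0.005, 0.009]
2.0 [-0.001 -0.196  0.103] [-0.001, 0.007, 0.019]
```

View pics/lev.png

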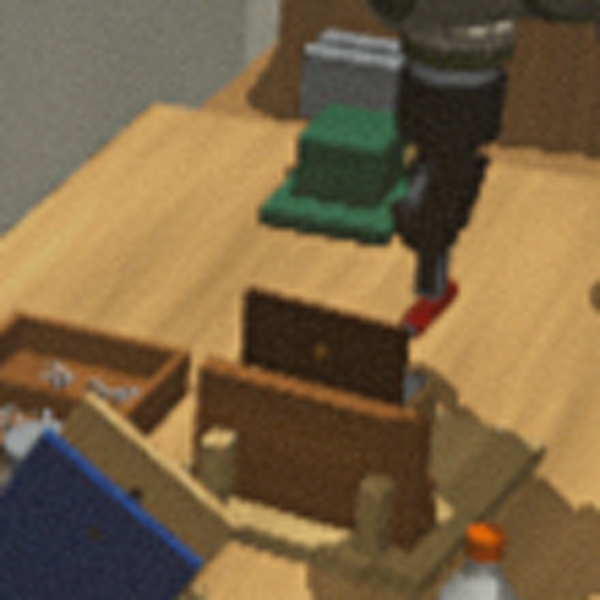

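The handle is nearly level under the fingertips (red bar from (405,330) to (455,285)) and the board still stands. I'll press lightly to feel for the stop.

Call:
step_arm --targets '[[[0,0.005,0.005],[0,0,0]],[[0,0.005,0.01],[0,0,0]],[[0,0.005,0.014],[0,0,0]],[[0,0.005,0.014],[0,0,0]]]'

```text
time_s: 14.58
position: [0.5248, -0.3143, 0.1051]
tool_rot: [[0.992, -0.13, 0.001], [-0.13, -0.992, -0.001], [0.001, 0.001, -1.0]]
ft_force: [-0.5, 0.1, 1.7]
grip_width: -0.0002
gripper_force: 1.2
```

Call:
step_arm --targets '[[[0,0,0.004],[0,0,0]],[[0,0,0.008],[0,0,0]],[[0,0,0.008],[0,0,0]]]'

```text
time_s: 14.83
position: [0.5249, -0.3144, 0.1045]
tool_rot: [[0.992, -0.13, 0.002], [-0.13, -0.992, -0.002], [0.003, 0.002, -1.0]]
ft_force: [-4.5, 1.6, 15.4]
grip_width: 0.0002
gripper_force: 7.7
```

The fingers are on the stop (15 N, no further travel, at the locked height). Retracting and checking.

Call:
step_arm --targets '[[[0,0,-0.02],[0,0,0]],[[0,0,-0.08],[0,0,0]],[[0,0,-0.16],[0,0,0]],[[0,0.05,-0.28],[0,0,0]],[[0,0.15,-0.4],[0,0,0]],[[0,0.3,-0.5],[0,0,0]],[[0,0.4,-0.5],[0,0,0]],[[0,0.5,-0.5],[0,0,0]],[[0,0.5,-0.5],[0,0,0]],[[0,0.5,-0.5],[0,0,0]]]'

```text
time_s: 15.67
position: [0.5043, -0.4643, 0.2512]
tool_rot: [[0.991, -0.132, -0.0], [-0.132, -0.991, 0.001], [-0.0, -0.001, -1.0]]
ft_force: [-0.3, -0.5, -0.2]
grip_width: -0.0
gripper_force: 0.0
```

```bash
python3 - <<'E'
from h import *
O=np.array([.5504,-.1201,0])
s=env.observe();print(s['time_s'],s['position'])
t=get_image("side");T2=get_image("top")
o=np.zeros((600,800,3),np.uint8);o[:,:480]=cv2.resize(t["img"][90:260,200:336],(480,600),interpolation=2);o[:320,480:]=cv2.resize(T2["img"][140:260,290:410],(320,320),interpolation=2);o[320:600,480:]=cv2.resize(T2["img"][140:245,215:335],(320,280))
cv2.imwrite("pics/end.png",o[:,:,::-1])
hs=cv2.cvtColor(t["img"],cv2.COLOR_RGB2HSV);P=cloud(t)
m=(hs[...,2]<75)&(hs[...,0]<25)&(P[...,2]>.12)&(P[...,2]<.18)&(abs(P[...,0]-.55)<.09)&(abs(P[...,1]+.13)<.03)
q=P[m];c,n,k,sd=plane(q);print("board",n,np.percentile(q[:,2],[1,99]),J.T@(c-O))
red=((hs[...,0]<6)|(hs[...,0]>174))&(hs[...,1]>150)&(P[...,2]>.05)&(P[...,1]<-.15)&(P[...,1]>-.4)
q=(P[red]-O)@J;print("red",len(q),q.min(0),q.max(0),"slope",np.polyfit(q[:,1],q[:,2],1))
E
```

```text
15.6667 [ 0.5043048  -0.46426652  0.25118195]
board [ 0.13898536  0.9900702  -0.02107309] [0.12070795 0.17052951] [-0.00248858 -0.00895616  0.14685638]
red 46 [-0.01173899 -0.23220469  0.09153861] [ 0.00606844 -0.15798181  0.11049875] slope [-0.08690043  0.08570793]
```

View pics/end.png

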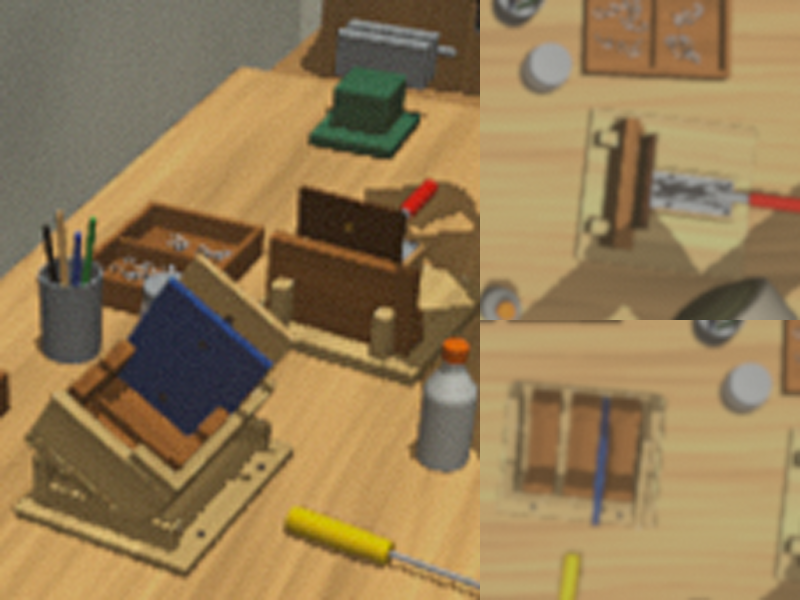

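The walnut stands flat against the fence (left panel (350,225); face at the fence line, top at z 171 mm). The handle stays down at about 0.09 rad above level ((420,197)). Blue and birch are still in the rack, and the other things are where they were. Handing in.

```bash
python3 -c "
from rig import close_job
print(close_job())"
```

```text
the job is handed in; nothing more can be done
None
```

The walnut board stands on the jig's rest, clamped flat against the fence with the handle locked at its stop; the birch and blue boards are still in the rack, the other things on the bench were not disturbed, and the job was handed in at about 16 s.

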